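# Refit the spring and cap of a bench work stop

### The arm

A 7-joint arm with a two-finger parallel gripper is mounted at the origin on the work surface. World frame = base frame: x ahead of the robot, y to its left, z up, the work surface at z = 0. Lengths are in m, angles in rad, forces in N, time in s.
With the tool pointing down it reaches from about 0.425 to 1.025 m from the base axis. Payload 9.4 kg.
Tool frame: the origin (TCP) lies midway between the tips of the shut fingers; the grasp point (between the pads) lies 19 mm behind it; z points along the fingers, x is the direction in which the jaws open and shut, and the axes are right-handed (so a half turn about z gives the same grasp; the last joint's range is limited). The gripper opens to 93 mm and grips with 3 to 60 N. Pads are 15 mm wide; open, the fingers measure 128 mm over their backs; the gripper's body (75 mm by 188 mm) begins 65 mm behind the grasp point.
Start: joints at [-1.178, 0.599, -0.003, 1.599, 0.002, 0.943, -0.08], TCP at [0.328, 0.646, 0.219] pointing down, gripper open.
Joint ranges: [-2.57, 2.57], [-0.35, 1.97], [-1.29, 1.29], [0.11, 2.56], [-1.05, 4.19], [0.11, 1.86], [-2.63, 2.63]. Speed limits (rad/s): [2.22, 2.22, 3.01, 3.01, 3.14, 3.14, 3.14].

### API

Orientations are given as a rotation vector (axis times angle).
In Python, from plant import get_obs, snapshot, robot gives the robot as it stands.
- The arm moves only by the tool jog_arm, never from a script. Its argument "commands" is a list of rows, each a list of 6 numbers: the shift along the tool's x, y, z in mm, then the turn, a rotation vector about the tool's x, y, z in rad. In form: [[tx, ty, tz, wx, wy, wz], ...]. A call has exactly 10 rows; each row is the pose to reach, as a shift and turn from the pose measured when the call began, along the tool's axes at that moment; what a row does not reach only later rows make up. A row lasts 1/8 s, in which the tool goes at most 62.5 mm and 10.7 degrees, less where a joint would pass 70% of its speed; a pose out of reach is approached as far as the arm can. A call with a gripper value outside its range is refused whole. "jaw" is the closure, from -1 (fully open) to 1 (shut), set as the call begins (left out, the last holds). The fingers move at their own pace and stop on an object; "newtons" is the grip in N (left out, the last holds). Time passes only in rows, so rows that repeat a pose let the fingers close, or fill a call up. It gives the time, the measured TCP pose, the force and the opening at its end, in the units of the state.
- get_obs(): the state, without advancing time (a new reading comes with each control period).
- snapshot(name): name is "scene" or "top"; returns a dict with "frame" (480x640x3 uint8, blue, green, red), "fx", "fy", "cx", "cy" (pixels), "k1" (the pictures are not rectified: a ray, as slopes to the right and down, at radius r is drawn at 1 + k1 r^2 times it, then the intrinsics apply), "world_from_camera" (4x4, takes a point from camera to world coordinates). Camera axes: x right, y up, looking along -z (the intrinsics and any distortion apply to the point x, -y, -z); pixel columns grow to the right and rows downward; lengths in m; the calibration is good to about 2 mm. A picture is of the moment at which its call begins. There is no depth.
- robot.job_done(): hands the job in, once; it reports no verdict.
The state is a dict: "time_s": time; "joint_positions": joint angles; "joint_vel": joint speeds; "effort": joint torques, N m; "position": TCP position; "ee_rot": TCP orientation; "contact_force": force on the tool from outside, world axes, zero at the start; "wrist_torque": the same for the moment, N m; "grip_width": opening from 0.0 (shut) to 1.0 (fully open).
Only numpy, scipy, OpenCV 4.12 (cv2) and the standard library are available. Lean on these libraries where they do the work, as an engineer would, in place of code of your own. Each camera call takes 0.05 s, during which the arm holds its last target.

### The job

Thread the tall steel compression spring, in-turned wire end downwards, over the upright rod of the work stop, twisting it slightly whenever it snags on a notched collar and never forcing it, until it stands fully home on its seat. Then set the turned wooden cap over the rod end so that it rests on the spring, let go, and leave the other things on the bench where they are.

Things in the scene. Friction and masses are not known exactly. Their poses are not given: they have to be found in the camera images.
- post: Work stop, fixed to the bench: grey foot plate 110 x 110 x 30 mm, a round seat 42 mm wide on it, and a steel rod 10 mm thick rising to a tapered end. Two collars on the rod, 23 mm wide, 4 mm thick, rim rounded, each with one notch 6 mm wide in its rim, cut down to the rod. The collars do not turn. Origin: on the rod axis at bench level, z up, x within 0.4 rad of world +x.
- seat (a point): Centre of the seat's top face, 36 mm above the bench, on the rod axis.
- rod_end (a point): Tip of the rod, 122 mm above the bench.
- upper (a point): Centre of the upper collar's top face, 82 mm above the bench. Its notch lies anywhere from -0.45 to 0.45 rad from the work stop's x axis (positive: counter-clockwise seen from above); not measured. Frame turned as the work stop, not as the notch.
- lower (a point): Centre of the lower collar's top face, 58 mm above the bench. Its notch lies anywhere from 0.3 to 1.9 rad counter-clockwise (seen from above) from the work stop's x axis; not measured. Frame turned as the work stop, not as the notch.
- spring: Tall compression spring, standing upright: wire 3.5 mm, outside 34, bore 27, free length 70 mm, about 90 g. Upper 26 mm close-wound and rigid (grip there), open coils below: 0.5 N per mm, solid after 12 mm. More than 16 N against the work stop damages it. Origin: centre of the foot when unloaded, z up; its x axis starts within 0.4 rad of world +x.
- spring_low (a point): Centre of the spring's foot, on its underside; rises towards the top under load. 4 mm above the underside the wire end (3.5 mm thick) turns inwards on the spring's +x side, to 7 mm from the axis: it passes a collar only through the notch, and turns freely between and below the collars. Fully home: foot on the seat.
- spring_top (a point): Centre of the spring's top end, 70 mm above its foot when unloaded.
- cap: Turned dark wooden cap, a cylinder 36 mm wide and 40 mm tall, standing upright, with a blind bore 16 mm wide and 28 mm deep from below. About 50 g. Origin: centre of its underside, z up. On the spring its underside is about 105 mm above the bench (36 mm seat + 70 mm spring less about 1 mm sag).
- short_spring: A short wide spring, 51 mm wide and 33 mm tall, standing on the bench; leave alone.
- screwdriver: Screwdriver lying on the bench; leave alone.
- wrench: Wrench lying on the bench; leave alone.
- hammer: Hammer lying on the bench; leave alone.
- jar: Jar, 64 mm wide, 90 mm tall; leave alone.
- tape: Roll of tape lying flat, 100 mm wide, 24 mm tall; leave alone.
- offcut: Wood offcut 140 x 50 x 30 mm; leave alone.
Not all that is in view belongs to the job. Leave any blue or green look-alike of the cap alone.

How it is judged:
On the way, in this order (a step that is already met when the one before it is completed fails the run):
1. the spring's foot is around the rod, below the upper collar (z of spring_low in the frame of post below 0.07 m and horizontal distance between spring_low and seat below 0.005 m), for 0.05 s.
2. the spring's foot is fully home on the seat, before the cap is on (z of spring_low in the frame of post below 0.039 m and horizontal distance between spring_low and seat below 0.005 m and horizontal distance between cap and seat above 0.06 m), for 0.2 s.
At the end, for the whole second after the job is handed in: The spring's foot stands on the seat (within 3 mm in height, 5 mm sideways), the spring upright within 0.12 rad; the cap sits over the rod end (within 6 mm sideways, upright within 0.15 rad), its underside resting on the spring (98 to 109 mm above the bench); both at rest (z of spring_low in the frame of post below 0.039 m and horizontal distance between spring_low and seat below 0.005 m and angle between spring's own z axis and vertical below 0.12 rad and horizontal distance between cap and rod_end below 0.006 m and height (world z) of cap between 0.098 and 0.109 m and angle between cap's own z axis and vertical below 0.15 rad and linear speed of each of cap, spring below 0.02 m/s); the robot touches nothing.
It fails at once if spring and work stop pressed together with more than 16 N (contact force between spring and post above 16 N).
It fails at once if cap and work stop pressed together with more than 20 N (contact force between cap and post above 20 N).
It fails at once if another thing on the bench was moved more than 3 cm (distance of any of short_spring, screwdriver, wrench, hammer, jar, tape, offcut from where it was at the start of the episode above 0.03 m).
It also fails if it takes over 72 s, if anything falls off the work surface, if the arm or the gripper's body presses on something with over 40 N, if the wrist force passes 120 N, or if a joint passes its speed limit or range.

## Working session

There is one attempt and no reset: what is moved stays moved. The work goes in short steps, Python scripts to look and compute and a tool call to move; the robot and the scene stay as the last step left them, time stands still between calls to the robot, and variables do not carry over. Pictures are saved under pics/ and viewed, and the job is handed in when it is done.

Besides the shell and the picture viewer there is one more tool, called as name(argument=value, ...) on one line, values as JSON. jog_arm: Moves the arm, as the interface text tells. Its arguments: {"type":"object","properties":{"commands":{"type":"array"},"jaw":{"type":"number"},"newtons":{"type":"number"}},"required":["commands"]}

```bash
ls; mkdir -p pics
python3 - <<'E'
from plant import get_obs, snapshot, robot
import cv2
print(get_obs())
for n in ("scene","top"):
    s=snapshot(n); cv2.imwrite(f"pics/{n}0.png",s["frame"]); print({k:v for k,v in s.items() if k!="frame"})
E
```

```text
pics
{'time_s': 0.0, 'joint_positions': array([-1.17770255,  0.60009971, -0.00257738,  1.60009534,  0.0017917 ,
        0.94289023, -0.07976545]), 'joint_vel': array([-1.76163725e-03, -3.34544261e-04,  6.19768721e-04, -3.69537227e-04,
       -2.09015630e-04,  4.47958731e-04,  1.17217141e-05]), 'effort': array([-1.07984185e-04, -7.65083385e+01,  1.49706636e+00, -2.52349877e+01,
       -5.24861645e-02,  1.71055278e-02,  1.61225757e-04]), 'position': array([0.32799114, 0.64604138, 0.21779016]), 'ee_rot': array([ 2.67662155e+00,  1.64311159e+00, -1.89720377e-03]), 'contact_force': array([-0.76481294,  0.20472027, -0.44909424]), 'wrist_torque': array([ 0.00425321, -0.00887223, -0.02187945]), 'grip_width': 0.9963512333975852}
{'fx': 543.7629914259481, 'fy': 543.7629914259481, 'cx': 327.486598954062, 'cy': 242.406755272397, 'k1': 0.03554483718785852, 'world_from_camera': array([[-0.80032781, -0.31924631,  0.50750093,  1.20245547],
       [ 0.5995455 , -0.41972861,  0.68144925,  0.90605366],
       [-0.0045375 ,  0.84965269,  0.52732317,  0.7893958 ],
       [ 0.        ,  0.        ,  0.        ,  1.        ]])}
{'fx': 477.0014333670213, 'fy': 477.0014333670213, 'cx': 320.05383818170696, 'cy': 238.38781647049618, 'k1': -0.0848926453091287, 'world_from_camera': array([[ 0.01022794,  0.99766117, -0.0675838 ,  0.45605364],
       [-0.99992288,  0.00972812, -0.00772052, -0.01739276],
       [-0.007045  ,  0.06765755,  0.99768373,  1.09912856],
       [ 0.        ,  0.        ,  0.        ,  1.        ]])}
```

View pics/scene0.png

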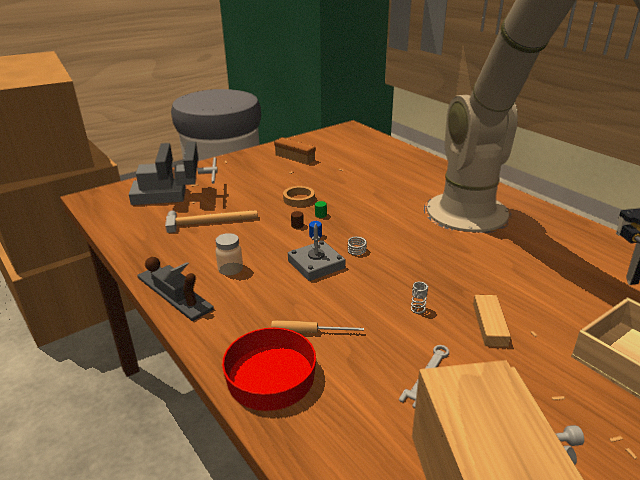

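View pics/top0.png

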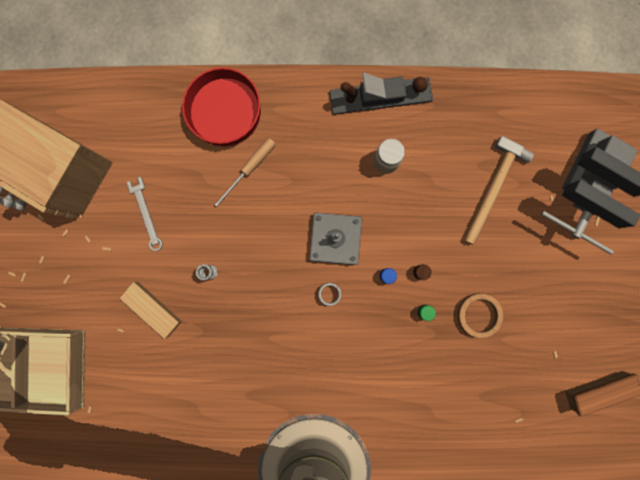

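```bash
cat > h.py <<'E'
import numpy as np, cv2
from plant import get_obs, snapshot, robot
from scipy.spatial.transform import Rotation as R
def ray(s,u,v):
    xd=(u-s["cx"])/s["fx"]; yd=(v-s["cy"])/s["fy"]; x,y=xd,yd
    for _ in range(20):
        f=1+s["k1"]*(x*x+y*y); x,y=xd/f,yd/f
    T=s["world_from_camera"]; d=T[:3,:3]@np.array([x,-y,-1.]); return T[:3,3],d
def onz(s,u,v,z):
    o,d=ray(s,u,v); return o+d*(z-o[2])/d[2]
def proj(s,p):
    T=s["world_from_camera"]; c=T[:3,:3].T@(np.asarray(p)-T[:3,3]); x,y=c[0]/-c[2],-c[1]/-c[2]
    f=1+s["k1"]*(x*x+y*y); return np.array([s["cx"]+s["fx"]*x*f,s["cy"]+s["fy"]*y*f])
def tri(s1,p1,s2,p2):
    o1,d1=ray(s1,*p1);o2,d2=ray(s2,*p2);d1/=np.linalg.norm(d1);d2/=np.linalg.norm(d2)
    A=np.c_[d1,-d2];t=np.linalg.lstsq(A,o2-o1,rcond=None)[0]
    a,b=o1+d1*t[0],o2+d2*t[1]; return (a+b)/2,np.linalg.norm(a-b)
def crop(s,u,v,w,k):
    f=s["frame"][max(0,v-w):v+w,max(0,u-w):u+w]; return cv2.resize(f,None,fx=k,fy=k,interpolation=cv2.INTER_CUBIC)
E
python3 - <<'E'
from h import *
s=snapshot("scene");t=snapshot("top")
a=np.hstack([crop(t,336,239,32,6),crop(t,206,272,32,6)])
b=np.hstack([crop(s,317,250,32,6),crop(s,419,298,32,6)])
cv2.imwrite("pics/c1.png",cv2.resize(np.vstack([a,b]),(600,600)))
c=np.hstack([crop(t,410,285,40,5),crop(s,310,220,40,5)]);cv2.imwrite("pics/c2.png",cv2.resize(c,(800,400)))
E
```

```text
(no output)
```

View pics/c1.png

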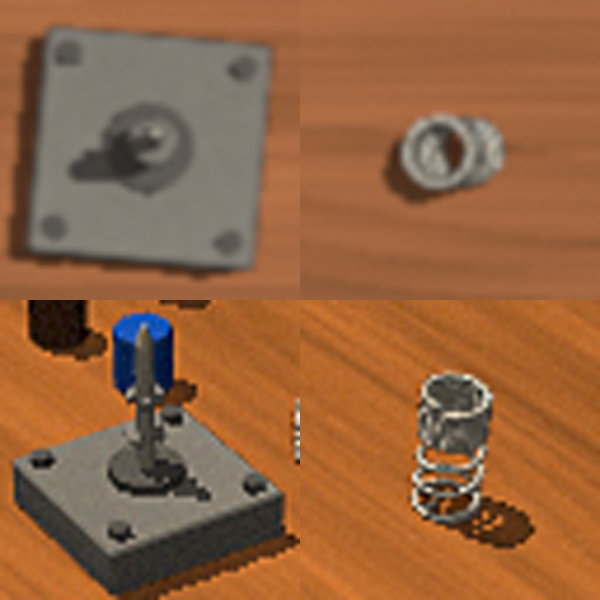

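View pics/c2.png

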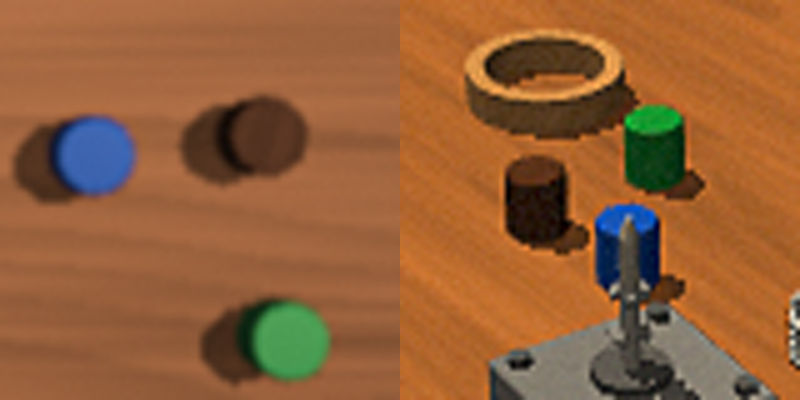

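Run:
```python
from h import *
s=snapshot("scene");t=snapshot("top")
def comp(im,mask,u,v):
    n,l,st,c=cv2.connectedComponentsWithStats(mask.astype(np.uint8)); 
    return [(st[i].tolist(),c[i].round(2).tolist()) for i in range(1,n) if st[i][4]>8 and abs(c[i][0]-u)<45 and abs(c[i][1]-v)<45], l
# plate in top
h=cv2.cvtColor(t["frame"],cv2.COLOR_BGR2HSV)
m=(h[...,1]<60)
r,l=comp(t,m,336,239); print(r)
# plate corners
lab=l[255,320]; pts=np.argwhere(l==lab)[:,::-1].astype(np.float32); rect=cv2.minAreaRect(pts); print(rect)
bx=cv2.boxPoints(rect); P=np.array([onz(t,*p,0.03) for p in bx]); print(P, P.mean(0)); 
for i in range(4):
    d=P[(i+1)%4]-P[i]; print(np.linalg.norm(d),np.arctan2(d[1],d[0]))
r,_=comp(t,m,206,272); print("spring",r)
hs=cv2.cvtColor(s["frame"],cv2.COLOR_BGR2HSV)
r,_=comp(s,hs[...,1]<80,419,298); print("spring sc",r)
md=(h[...,2]<95); r,_=comp(t,md,422,272); print("cap",r)
md=(hs[...,2]<70); r,_=comp(s,md,297,220); print("cap sc",r)
for (n,c,x,y) in (("t",t,336,239),("s",s,317,250)):pass
cv2.imwrite("pics/d1.png",np.hstack([crop(t,206,272,20,10),crop(t,420,272,20,10)]))
cv2.imwrite("pics/d2.png",np.hstack([crop(s,317,240,20,10),crop(s,419,298,20,10)]))
cv2.imwrite("pics/d3.png",np.hstack([crop(t,336,239,20,10),crop(s,297,220,20,10)]))
```

```text
[([310, 213, 51, 51, 2304], [335.13, 238.35])]
((335.192626953125, 238.3811798095703), (48.07447814941406, 48.165016174316406), 5.19442892074585)
[[ 0.4792837   0.01497984  0.03      ]
 [ 0.58748992  0.0064173   0.03      ]
 [ 0.57866313 -0.10160811  0.03      ]
 [ 0.47060147 -0.09231976  0.03      ]] [ 0.52900956 -0.04313268  0.03      ]
0.1085444755377669 -0.07896719090024616
0.10838542294447044 -1.6523255361948974
0.10846010577880459 3.055849303721422
0.10765029906545315 1.490056493718662
spring [([195, 265, 22, 15, 233], [205.75, 272.09])]
spring sc [([411, 282, 17, 32, 324], [419.01, 294.9])]
cap [([407, 265, 24, 16, 302], [418.46, 272.59]), ([373, 269, 14, 16, 121], [378.66, 277.43]), ([410, 305, 17, 16, 141], [416.79, 312.91])]
cap sc [([287, 188, 11, 8, 27], [290.15, 191.48]), ([306, 194, 11, 11, 40], [311.68, 198.98]), ([315, 205, 12, 13, 129], [320.76, 211.51]), ([291, 213, 13, 16, 145], [296.85, 221.72]), ([308, 225, 22, 36, 181], [318.7, 246.56]), ([320, 242, 4, 3, 9], [321.89, 243.11]), ([292, 251, 5, 3, 10], [293.9, 252.3]), ([337, 257, 5, 3, 10], [338.8, 257.9])]
```

View pics/d1.png

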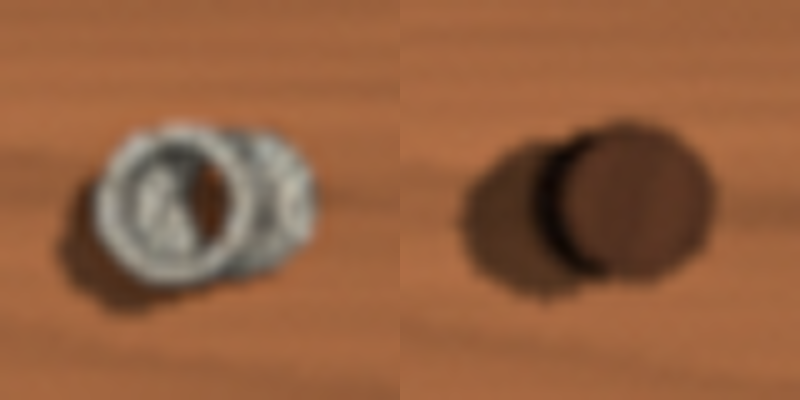

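View pics/d2.png

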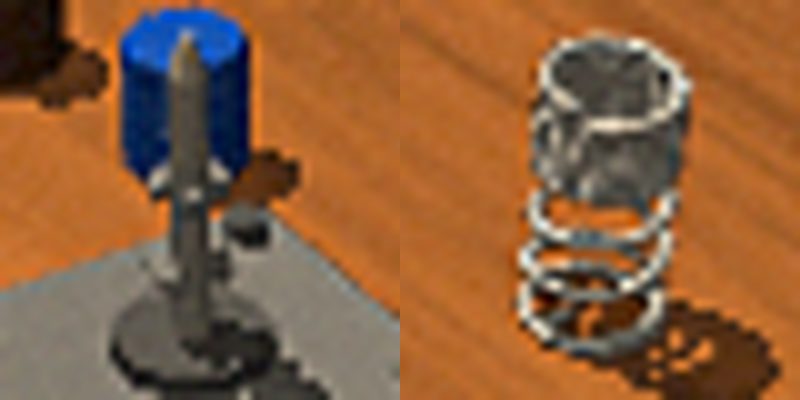

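View pics/d3.png

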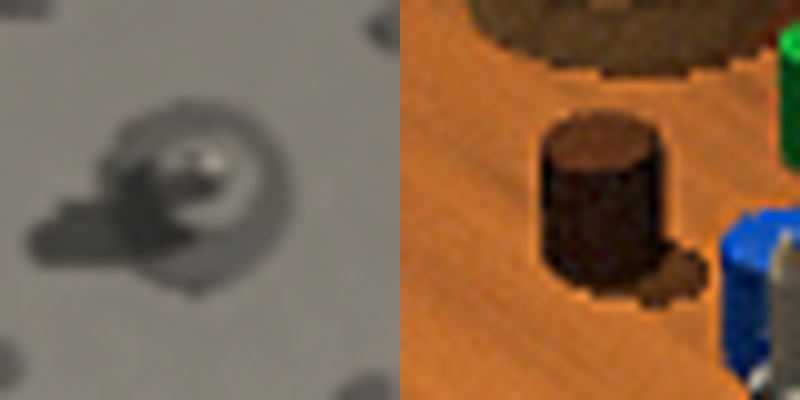

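Run:
```python
from h import *
s=snapshot("scene");t=snapshot("top")
for n,a,b,z in (("springtop",(420.05,285.85),(202.75,271.85),.07),("foot",(417.75,308.75),(210.2,271.85),.002),("cap",(296.75,213.75),(423.05,271.85),.04),("seat",(316,252.5),(335.15,238.05),.036),("tip",(315.25,223),(336.3,234.7),.122)):
    print(n,tri(s,a,t,b),onz(s,*a,z),onz(t,*b,z))
```

```text
springtop (array([0.45145678, 0.24420799, 0.06644821]), np.float64(0.0024351987150471907)) [0.45625517 0.24685819 0.07      ] [0.4505745  0.24415138 0.07      ]
foot (array([0.45107717, 0.24368022, 0.00093607]), np.float64(0.0017277066227517589)) [0.45286177 0.24412749 0.002     ] [0.4504409  0.24402201 0.002     ]
cap (array([ 0.45656671, -0.2396883 ,  0.03939554]), np.float64(0.002612889948009485)) [ 0.45804187 -0.23979152  0.04      ] [ 0.4555311  -0.23874883  0.04      ]
seat (array([ 0.53013552, -0.04367209,  0.03725896]), np.float64(0.0026886677742037745)) [ 0.52998907 -0.0462021   0.036     ] [ 0.52915581 -0.04287831  0.036     ]
tip (array([ 0.5309165 , -0.04376796,  0.12400678]), np.float64(0.0022811316965778033)) [ 0.52970621 -0.04745419  0.122     ] [ 0.5301623  -0.04312305  0.122     ]
```

Run:
```python
from h import *
S=[];T=[]
for i in range(6):
    S.append(snapshot("scene"));T.append(snapshot("top"))
s=S[0];t=T[0]
s["frame"]=np.mean([a["frame"] for a in S],0).astype(np.uint8);t["frame"]=np.mean([a["frame"] for a in T],0).astype(np.uint8)
a=crop(t,336,236,13,15);b=crop(s,316,238,18,11)[:390]
c=crop(s,418,302,13,15)
f=lambda x:cv2.resize(cv2.convertScaleAbs(x,alpha=1.3),(390,390))
f2=lambda x:cv2.normalize(x,None,0,255,cv2.NORM_MINMAX)
print(get_obs()["time_s"])
for k in (0.082,0.058): print(proj(t,[.53,-.0435,k]),proj(s,[.53,-.0435,k]))
cv2.imwrite("pics/e1.png",np.hstack([f2(f(a)),f(b)])); cv2.imwrite("pics/e2.png",f(c))
```

```text
1.0
[335.97180948 236.18774304] [316.34009695 237.53649213]
[335.68390687 236.98039651] [316.48588313 245.65137118]
```

View pics/e1.png

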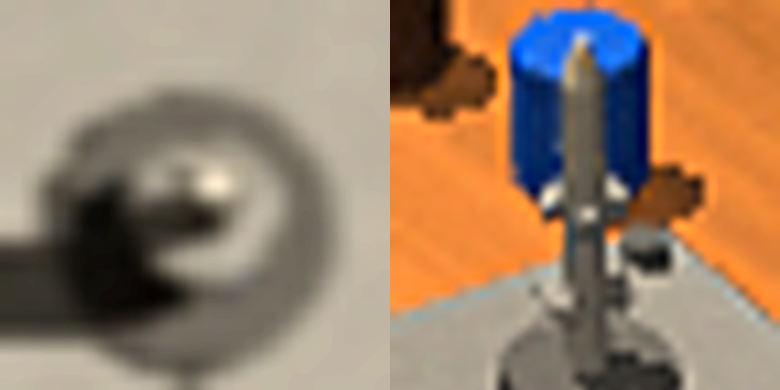

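View pics/e2.png

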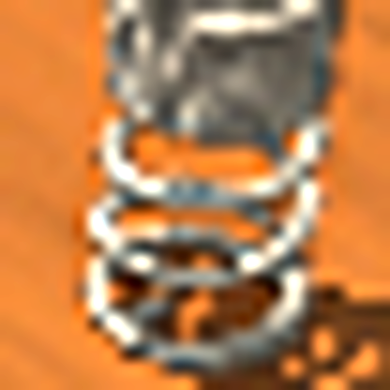

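Run:
```python
from h import *
s=snapshot("scene")
c=np.array([.451,.244,0.0057])
f=lambda p:((proj(s,p)-[405,289]+.45)*15).round()
print(f(c))
for y in (-.4,-.2,0,.2,.4): 
    d=np.array([np.cos(y),np.sin(y),0]); print(y,f(c+d*.007),f(c+d*.015))
```

```text
[208. 279.]
-0.4 [165. 286.] [116. 294.]
-0.2 [169. 291.] [125. 306.]
0 [175. 296.] [137. 316.]
0.2 [182. 301.] [153. 326.]
0.4 [191. 304.] [170. 333.]
```

```bash
cat >> h.py <<'E'
def plan(x,y,z,yaw):
    o=get_obs(); R0=R.from_rotvec(o["ee_rot"]); 
    Rt=R.from_matrix(np.array([[np.cos(yaw),np.sin(yaw),0],[np.sin(yaw),-np.cos(yaw),0],[0,0,-1]]).T.T)
    d=R0.inv().apply(np.array([x,y,z])-o["position"])*1000; w=(R0.inv()*Rt).as_rotvec()
    print("move",d.round(1).tolist(),w.round(3).tolist())
def st():
    o=get_obs(); m=R.from_rotvec(o["ee_rot"]).as_matrix()
    print("t%.2f"%o["time_s"],"pos",(o["position"]*1000).round(1),"yaw %.3f"%np.arctan2(m[1,0],m[0,0]),"tilt",m[:2,2].round(4),"F",o["contact_force"].round(2),"T",o["wrist_torque"].round(3),"g %.1fmm"%(o["grip_width"]*93),"q7 %.2f"%o["joint_positions"][6])
E
python3 -c "
from h import *
st();plan(.451,.244,.15,-.8)"
```

```text
t1.05 pos [328.2 646.5 218.6] yaw 1.101 tilt [ 0. -0.] F [-0.25 -0.45 -0.05] T [-0.01   0.032  0.055] g 93.3mm q7 -0.08
move [-303.3, 291.7, 68.6] [0.0, -0.0, 1.901]
```

jog_arm(commands=[[-40,40,0,0,0,0.19],[-80,80,0,0,0,0.38],[-120,115,10,0,0,0.56],[-160,155,20,0,0,0.75],[-200,195,30,0,0,0.94],[-240,230,45,0,0,1.13],[-275,265,60,0,0,1.32],[-303,292,68.6,0,0,1.5],[-303,292,68.6,0,0,1.7],[-303,292,68.6,0,0,1.9]], jaw=-0.4, newtons=15)

```text
time_s: 2.3
position: [0.4519, 0.2435, 0.1502]
ee_rot: [-2.906, 1.193, -0.0]
contact_force: [-0.5, 1.0, -0.1]
grip_width: 0.699
```

```bash
python3 -c "
from h import *
st();plan(.451,.244,.039,-.8)
t=snapshot('top');s=snapshot('scene')
cv2.imwrite('pics/f1.png',np.hstack([crop(t,206,272,50,4),crop(s,419,290,50,4)]))"
```

```text
t2.30 pos [451.9 243.5 150.2] yaw -0.779 tilt [0.0004 0.0003] F [-0.53  1.01 -0.06] T [-0.037  0.153  0.032] g 65.0mm q7 -0.94
move [-1.0, 0.3, 111.2] [-0.001, -0.0, 0.021]
```

View pics/f1.png

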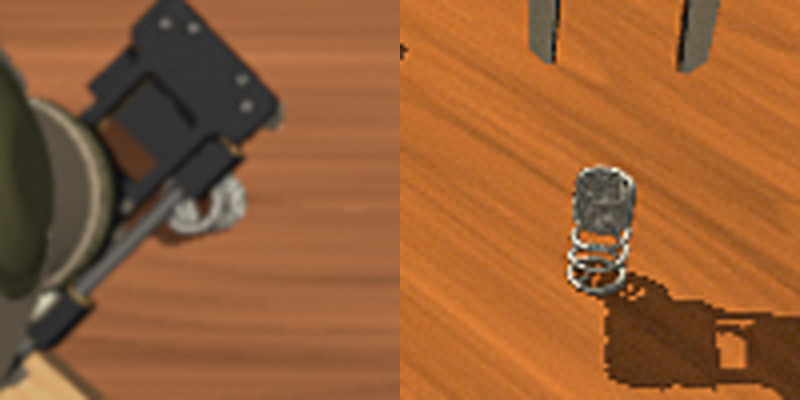

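jog_arm(commands=[[-1,0.3,20,0,0,0.02],[-1,0.3,40,0,0,0.02],[-1,0.3,60,0,0,0.02],[-1,0.3,75,0,0,0.02],[-1,0.3,90,0,0,0.02],[-1,0.3,100,0,0,0.02],[-1,0.3,107,0,0,0.02],[-1,0.3,111,0,0,0.02],[-1,0.3,111,0,0,0.02],[-1,0.3,111,0,0,0.02]])

```text
time_s: 3.65
position: [0.4508, 0.2447, 0.0393]
ee_rot: [-2.897, 1.214, -0.001]
contact_force: [-0.0, 0.3, -0.5]
grip_width: 0.7
```

jog_arm(commands=[[0,0,0,0,0,0],[0,0,0,0,0,0],[0,0,0,0,0,0],[0,0,0,0,0,0],[0,0,0,0,0,0],[0,0,0,0,0,0],[0,0,-10,0,0,0],[0,0,-40,0,0,0],[0,0,-75,0,0,0],[0,0,-110,0,0,0]], jaw=1, newtons=20)

```text
time_s: 4.9
position: [0.4505, 0.2445, 0.1509]
ee_rot: [-2.897, 1.215, -0.001]
contact_force: [-0.4, 0.2, -0.8]
grip_width: 0.363
```

```bash
python3 -c "
from h import *
st();plan(.530,-.0435,.16,-.35)
s=snapshot('scene')
cv2.imwrite('pics/f2.png',crop(s,430,250,40,8))"
```

```text
t4.90 pos [450.5 244.5 150.9] yaw -0.794 tilt [ 0.0004 -0.0001] F [-0.43  0.17 -0.77] T [-0.069  0.085  0.016] g 33.8mm q7 -0.94
move [261.1, 145.2, -9.1] [-0.0, -0.0, -0.444]
```

View pics/f2.png

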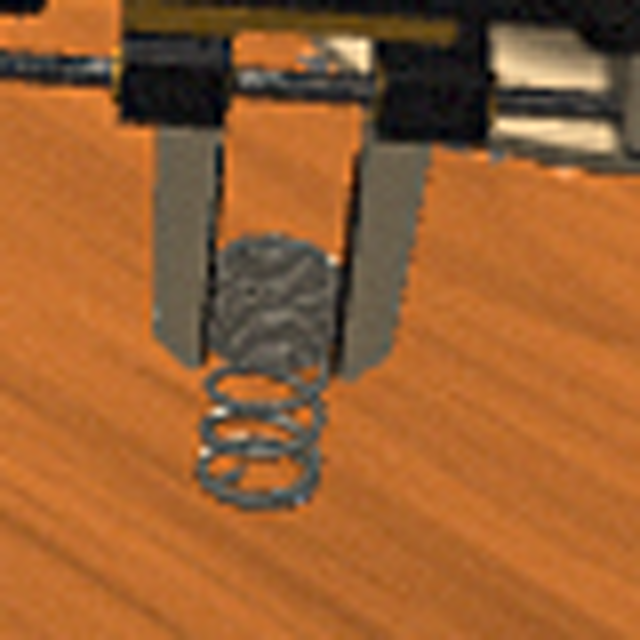

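```bash
python3 -c "
from h import *
t0=get_obs()['time_s']
ss=[snapshot('scene') for _ in range(4)]
s=ss[0]; s['frame']=np.mean([a['frame'] for a in ss],0).astype(np.uint8)
cv2.imwrite('pics/f3.png',crop(s,422,268,15,26))
f=lambda p:((proj(s,p)-[407,253]+.5)*26).round()
c=np.array([.4505,.2445,.1177])
print(f(c))
for y in (-.4,-.2,0,.2,.4):
    d=np.array([np.cos(y),np.sin(y),0]); print(y,f(c+d*.007),f(c+d*.015))
for y in np.arange(0,6.2,.8): print(f(c-[0,0,.004]+.01525*np.array([np.cos(y),np.sin(y),0])),end='')
"
```

```text
[429. 369.]
-0.4 [351. 381.] [261. 394.]
-0.2 [359. 390.] [278. 414.]
0 [370. 398.] [301. 431.]
0.2 [383. 405.] [329. 446.]
0.4 [398. 411.] [362. 458.]
[295. 472.][429. 512.][561. 490.][609. 418.][546. 342.][411. 307.][285. 333.][242. 405.]
```

View pics/f3.png

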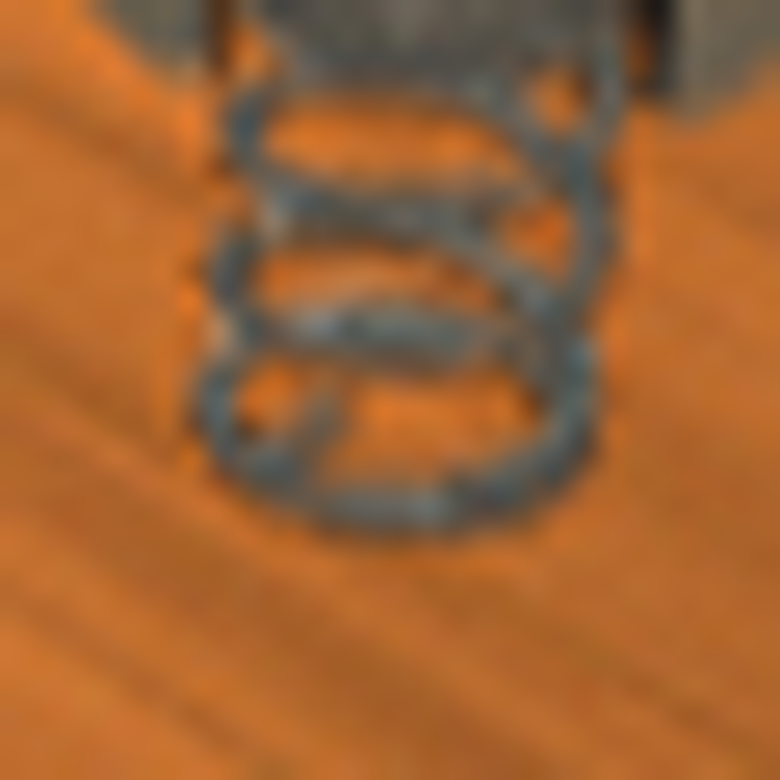

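```bash
python3 -c "
from h import *
st();plan(.530,-.0435,.178,-.45)"
```

```text
t5.15 pos [450.3 244.9 149.2] yaw -0.793 tilt [0.0005 0.0003] F [ 0.08 -0.05 -0.81] T [-0.109  0.085  0.01 ] g 33.6mm q7 -0.94
move [261.5, 145.6, -28.9] [-0.001, -0.0, -0.343]
```

jog_arm(commands=[[15,9,-28,0,0,-0.04],[50,28,-29,0,0,-0.08],[90,50,-29,0,0,-0.12],[130,72,-29,0,0,-0.17],[170,95,-29,0,0,-0.22],[210,117,-29,0,0,-0.28],[240,134,-29,0,0,-0.32],[255,142,-29,0,0,-0.343],[261.5,145.6,-29,0,0,-0.343],[261.5,145.6,-29,0,0,-0.343]])

```text
time_s: 6.4
position: [0.5295, -0.0436, 0.1774]
ee_rot: [-3.062, 0.703, 0.002]
contact_force: [-0.9, 0.7, -1.2]
grip_width: 0.366
```

```bash
python3 -c "
from h import *
st()
s=snapshot('scene');t=snapshot('top')
cv2.imwrite('pics/g1.png',np.hstack([crop(s,317,220,40,7),crop(t,336,236,40,7)])[:, :])"
```

```text
t6.40 pos [529.5 -43.6 177.4] yaw -0.451 tilt [-0.001   0.0003] F [-0.9   0.7  -1.25] T [-0.04   0.099  0.006] g 34.0mm q7 -0.16
```

View pics/g1.png

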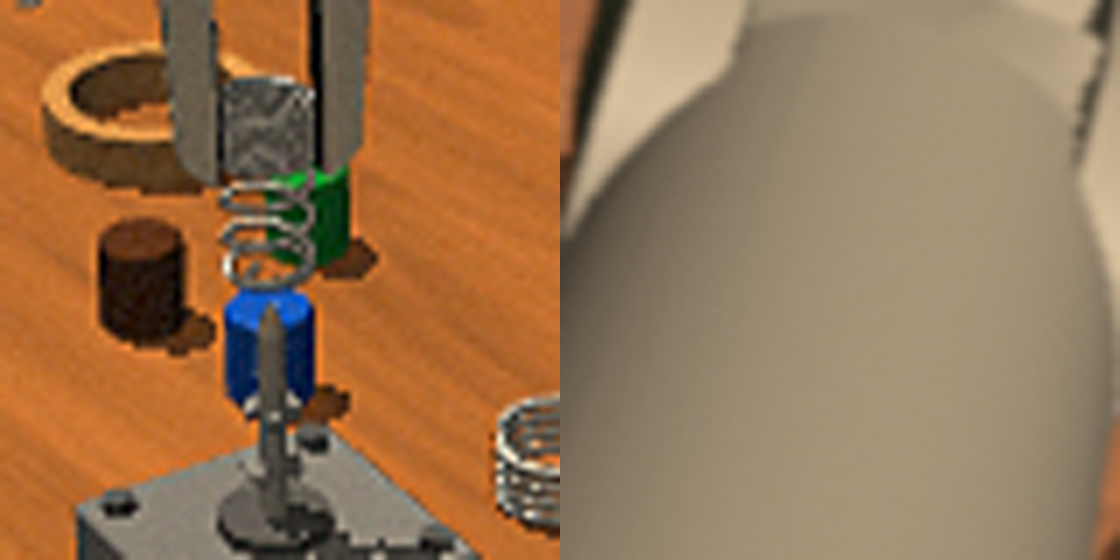

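jog_arm(commands=[[0.4,0,8,0,0,0],[0.4,0,16,0,0,0],[0.4,0,24,0,0,0],[0.4,0,32,0,0,0],[0.4,0,38,0,0,0],[0.4,0,44,0,0,0],[0.4,0,48,0,0,0],[0.4,0,51,0,0,0],[0.4,0,51,0,0,0],[0.4,0,51,0,0,0]])

```text
time_s: 7.75
position: [0.53, -0.0428, 0.1268]
ee_rot: [-3.062, 0.7, 0.001]
contact_force: [-0.2, -0.3, -0.4]
grip_width: 0.366
```

```bash
python3 -c "
from h import *
st()
ss=[snapshot('scene') for _ in range(3)]
s=ss[0]; s['frame']=np.mean([a['frame'] for a in ss],0).astype(np.uint8)
st()
cv2.imwrite('pics/g2.png',crop(s,316,230,25,14))"
```

```text
t7.75 pos [530.  -42.8 126.8] yaw -0.449 tilt [-0.0003  0.0006] F [-0.25 -0.34 -0.39] T [-0.065  0.105  0.021] g 34.1mm q7 -0.11
t7.90 pos [530.  -42.8 126.8] yaw -0.449 tilt [-0.0002  0.0006] F [-0.13  0.61 -1.25] T [-0.097  0.087 -0.001] g 33.7mm q7 -0.11
```

View pics/g2.png

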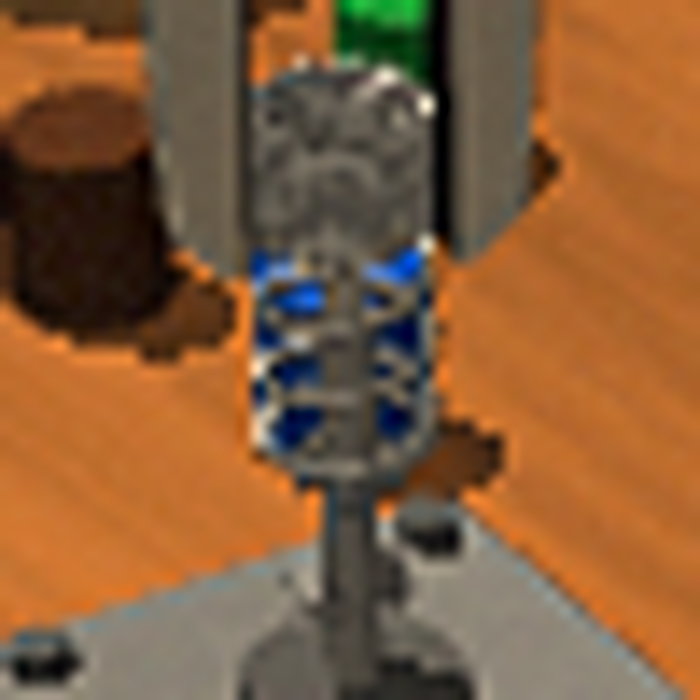

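jog_arm(commands=[[0,0,3,0,0,0],[0,0,6,0,0,0],[0,0,9,0,0,0],[0,0,11,0,0,0],[0,0,13,0,0,0],[0,0,14,0,0,0],[0,0,15,0,0,0],[0,0,15,0,0,0],[0,0,15,0,0,0],[0,0,15,0,0,0]])

```text
time_s: 9.15
position: [0.53, -0.0428, 0.1119]
ee_rot: [-3.062, 0.7, 0.0]
contact_force: [0.7, -0.4, -0.3]
grip_width: 0.362
```

```bash
python3 -c "
from h import *
st();s=snapshot('scene');st();snapshot('scene');st()
cv2.imwrite('pics/g3.png',crop(s,316,240,25,14))"
```

```text
t9.15 pos [530.  -42.8 111.9] yaw -0.449 tilt [-0.0002  0.0006] F [ 0.73 -0.43 -0.29] T [-0.016  0.092  0.04 ] g 33.6mm q7 -0.10
t9.20 pos [530.  -42.8 111.9] yaw -0.449 tilt [-0.0002  0.0006] F [-0.61  0.02 -0.84] T [-0.025  0.089 -0.029] g 34.1mm q7 -0.10
t9.25 pos [530.  -42.8 111.9] yaw -0.449 tilt [-0.0002  0.0006] F [ 0.13 -0.47 -1.27] T [-0.048  0.131 -0.006] g 33.9mm q7 -0.10
```

View pics/g3.png

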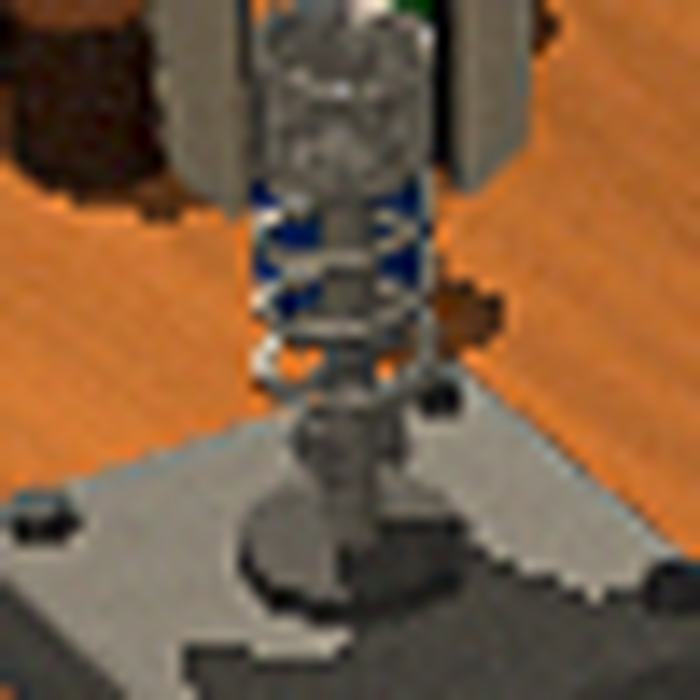

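jog_arm(commands=[[0,0,2,0,0,0],[0,0,4,0,0,0],[0,0,6,0,0,0],[0,0,8,0,0,0],[0,0,9,0,0,0],[0,0,10,0,0,0],[0,0,11,0,0,0],[0,0,11,0,0,0],[0,0,11,0,0,0],[0,0,11,0,0,0]])

```text
time_s: 10.5
position: [0.5301, -0.0428, 0.1009]
ee_rot: [-3.062, 0.7, 0.0]
contact_force: [0.2, -0.3, -1.0]
grip_width: 0.362
```

```bash
python3 -c "
from h import *
st();s=snapshot('scene');st();snapshot('scene');st()
cv2.imwrite('pics/g4.png',crop(s,316,245,25,14))"
```

```text
t10.50 pos [530.1 -42.8 100.9] yaw -0.449 tilt [-0.0001  0.0006] F [ 0.18 -0.25 -0.96] T [-0.056  0.102 -0.007] g 33.6mm q7 -0.09
t10.55 pos [530.  -42.8 100.9] yaw -0.449 tilt [-0.0001  0.0006] F [-0.54 -0.07  0.65] T [-0.036  0.145 -0.015] g 33.9mm q7 -0.09
t10.60 pos [530.  -42.8 100.9] yaw -0.449 tilt [-0.0002  0.0006] F [-0.48 -0.59 -1.67] T [-0.041  0.068 -0.024] g 33.5mm q7 -0.09
```

View pics/g4.png

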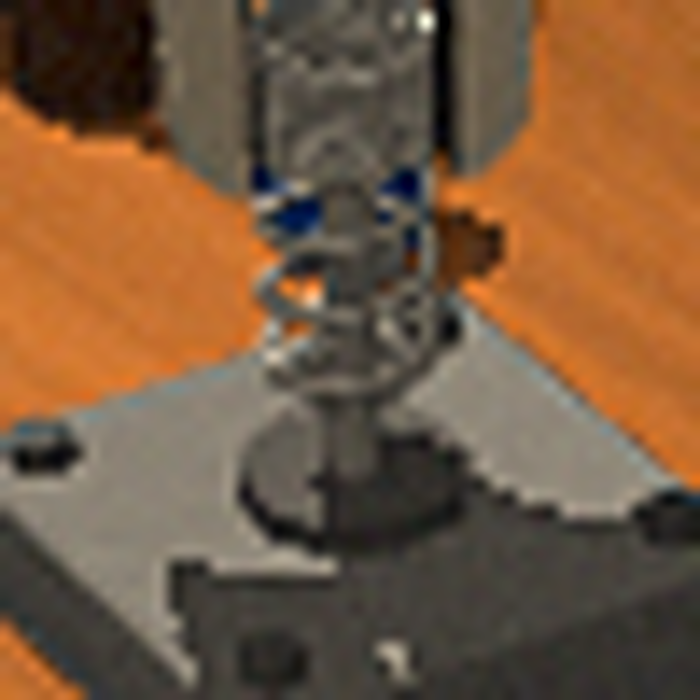

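jog_arm(commands=[[0,0,0,0,0,-0.16],[0,0,0,0,0,-0.32],[0,0,0,0,0,-0.48],[0,0,0,0,0,-0.65],[0,0,2,0,0,-0.65],[0,0,5,0,0,-0.65],[0,0,8,0,0,-0.65],[0,0,11,0,0,-0.65],[0,0,13,0,0,-0.65],[0,0,13,0,0,-0.65]])

```text
time_s: 11.85
position: [0.5297, -0.0424, 0.0877]
ee_rot: [-3.125, -0.315, 0.001]
contact_force: [-1.0, 1.9, 0.5]
grip_width: 0.361
```

```bash
python3 -c "
from h import *
st();s=snapshot('scene');st();snapshot('scene');st()
cv2.imwrite('pics/g5.png',crop(s,316,250,25,14))"
```

```text
t11.85 pos [529.7 -42.4  87.7] yaw 0.201 tilt [-0.0009  0.0009] F [-1.03  1.91  0.46] T [ 0.301  0.399 -0.008] g 33.6mm q7 0.34
t11.90 pos [529.8 -42.4  87.8] yaw 0.201 tilt [-0.0008  0.0009] F [ 0.13 -0.55 -1.35] T [ 0.009  0.117 -0.087] g 33.7mm q7 0.34
t11.95 pos [529.9 -42.6  87.8] yaw 0.201 tilt [-0.0004  0.0007] F [ 0.1  -0.18 -1.76] T [-0.091  0.01  -0.035] g 33.8mm q7 0.34
```

View pics/g5.png

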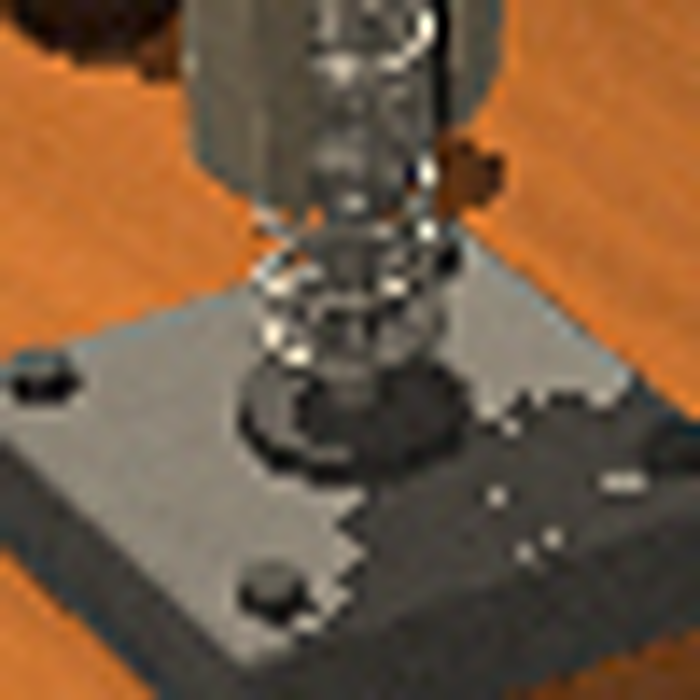

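```bash
python3 -c "
from h import *
s=snapshot('scene');st()
a=np.arange(0,6.28,.05)
for z in (.049,.054,.036): 
    v=max(proj(s,[.5299+.017*np.cos(t),-.0426+.017*np.sin(t),z])[1] for t in a); print(z,v,'g5 y',(v-225+.45)*14)
# sanity: spring at g4 foot .062
v=max(proj(s,[.5299+.017*np.cos(t),-.0426+.017*np.sin(t),.062])[1] for t in a); print('g4 y',(v-220+.45)*14)
v=max(proj(s,[.5299+.021*np.cos(t),-.0426+.021*np.sin(t),.036])[1] for t in a); print('seat g5 y',(v-225+.45)*14)
"
```

```text
t12.00 pos [530.1 -42.7  87.8] yaw 0.201 tilt [-0.      0.0006] F [ 0.71 -0.2  -2.74] T [-0.086 -0.006 -0.02 ] g 33.8mm q7 0.34
0.049 252.43653220766777 g5 y 390.41145090734875
0.054 250.75873714536255 g5 y 366.92232003507564
0.036 256.76869119579084 g5 y 451.0616767410718
g4 y 399.15031136598475
seat g5 y 463.3048279625299
```

jog_arm(commands=[[0,0,1,0,0,0],[0,0,2,0,0,0],[0,0,3,0,0,0],[0,0,4,0,0,0],[0,0,4,0,0,0],[0,0,4,0,0,0],[0,0,4,0,0,0],[0,0,4,0,0,0],[0,0,4,0,0,0],[0,0,4,0,0,0]])

```text
time_s: 13.25
position: [0.5301, -0.0427, 0.0839]
ee_rot: [-3.125, -0.315, -0.0]
contact_force: [-0.2, -0.7, -1.3]
grip_width: 0.364
```

```bash
python3 -c "
from h import *
st();s=snapshot('scene');st();snapshot('scene');st();snapshot('scene');st()
cv2.imwrite('pics/g6.png',crop(s,316,250,25,14))"
```

```text
t13.25 pos [530.1 -42.7  83.9] yaw 0.201 tilt [0.     0.0006] F [-0.19 -0.69 -1.27] T [-0.059  0.03  -0.022] g 33.8mm q7 0.34
t13.30 pos [530.1 -42.7  83.9] yaw 0.201 tilt [0.0001 0.0006] F [-0.24  0.37 -0.18] T [-0.017  0.018 -0.031] g 34.2mm q7 0.34
t13.35 pos [530.1 -42.7  83.8] yaw 0.201 tilt [0.     0.0006] F [ 0.02 -0.93 -0.1 ] T [-0.062  0.056 -0.087] g 34.2mm q7 0.34
t13.40 pos [530.1 -42.7  83.8] yaw 0.201 tilt [0.     0.0006] F [-0.73 -0.19 -0.7 ] T [-0.097  0.061  0.006] g 33.9mm q7 0.34
```

View pics/g6.png

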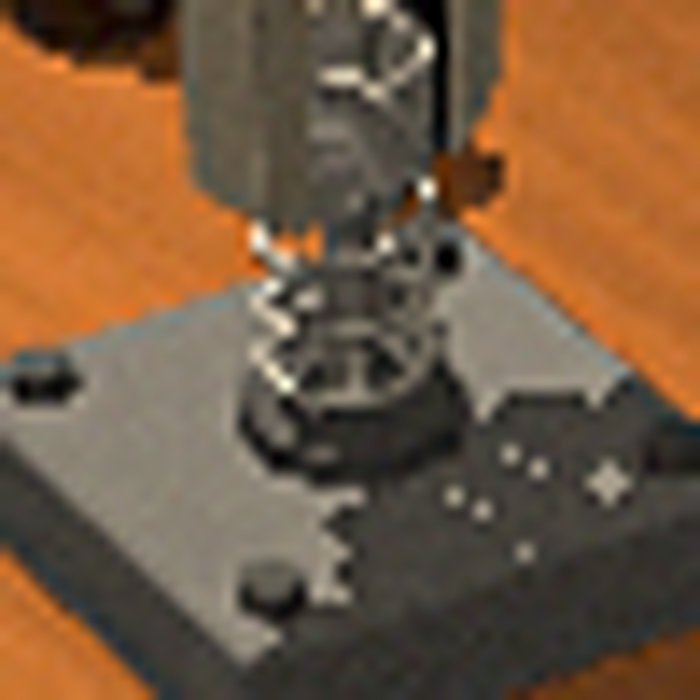

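jog_arm(commands=[[0,0,1.5,0,0,0],[0,0,3,0,0,0],[0,0,4.5,0,0,0],[0,0,6,0,0,0],[0,0,7.5,0,0,0],[0,0,9,0,0,0],[0,0,10,0,0,0],[0,0,11,0,0,0],[0,0,11,0,0,0],[0,0,11,0,0,0]])

```text
time_s: 14.65
position: [0.5301, -0.0427, 0.0729]
ee_rot: [-3.125, -0.315, -0.0]
contact_force: [-0.8, -0.2, 1.8]
grip_width: 0.365
```

```bash
python3 -c "
from h import *
st();s=snapshot('scene');st();snapshot('scene');st();snapshot('scene');st()
cv2.imwrite('pics/g7.png',crop(s,316,250,25,14))"
```

```text
t14.65 pos [530.1 -42.7  72.9] yaw 0.201 tilt [-0.      0.0006] F [-0.81 -0.21  1.83] T [-0.115  0.264  0.037] g 33.9mm q7 0.34
t14.70 pos [530.1 -42.7  72.9] yaw 0.201 tilt [0.     0.0006] F [-0.96  0.56  2.45] T [-0.114  0.313  0.031] g 33.8mm q7 0.34
t14.75 pos [530.1 -42.8  72.9] yaw 0.201 tilt [0.     0.0005] F [-1.46 -0.08  2.76] T [-0.116  0.252  0.045] g 34.0mm q7 0.34
t14.80 pos [530.1 -42.7  72.9] yaw 0.201 tilt [0.     0.0006] F [ 0.01 -0.65  1.46] T [-0.104  0.286 -0.007] g 34.1mm q7 0.34
```

View pics/g7.png

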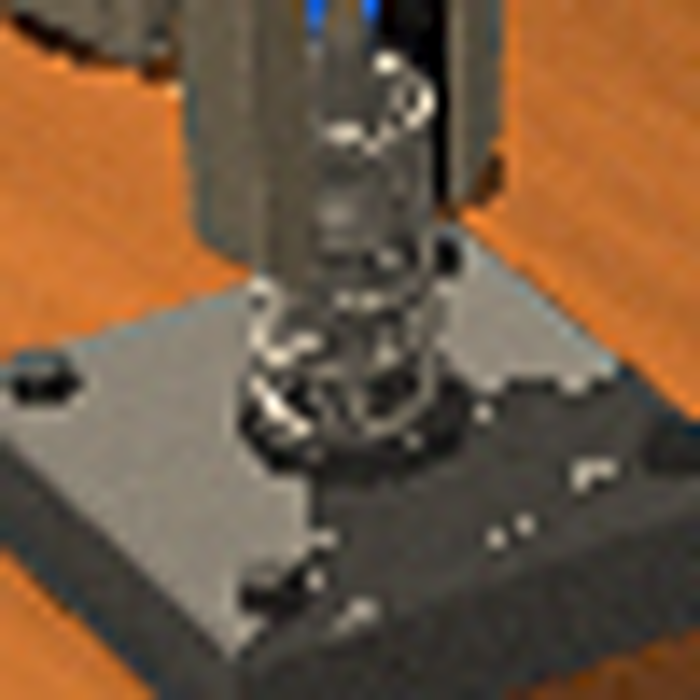

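jog_arm(commands=[[0,0,1.5,0,0,0],[0,0,3,0,0,0.05],[0,0,3,0,0,0.1],[0,0,3,0,0,0.05],[0,0,3,0,0,0],[0,0,3,0,0,0],[0,0,3,0,0,0],[0,0,3,0,0,0],[0,0,3,0,0,0],[0,0,3,0,0,0]])

```text
time_s: 16.05
position: [0.5303, -0.0428, 0.0699]
ee_rot: [-3.125, -0.314, -0.001]
contact_force: [2.5, -1.7, 3.6]
grip_width: 0.364
```

```bash
python3 -c "
from h import *
for i in range(5):
  s=snapshot('scene');st()
cv2.imwrite('pics/g8.png',crop(s,316,250,25,14))"
```

```text
t16.10 pos [530.3 -42.8  69.9] yaw 0.201 tilt [0.0004 0.0004] F [ 1.94 -1.64  3.05] T [-0.362 -0.536  0.073] g 33.8mm q7 0.34
t16.15 pos [530.3 -42.8  70. ] yaw 0.201 tilt [0.0005 0.0005] F [ 1.49 -1.79  3.96] T [-0.402 -0.502 -0.036] g 34.0mm q7 0.34
t16.20 pos [530.3 -42.8  69.9] yaw 0.201 tilt [0.0004 0.0004] F [ 1.61 -0.82  2.45] T [-0.372 -0.476  0.001] g 33.7mm q7 0.34
t16.25 pos [530.3 -42.8  69.9] yaw 0.201 tilt [0.0004 0.0005] F [ 1.72 -0.84  3.85] T [-0.384 -0.553 -0.056] g 33.9mm q7 0.34
t16.30 pos [530.3 -42.8  69.9] yaw 0.201 tilt [0.0004 0.0005] F [ 2.63 -0.85  3.2 ] T [-0.367 -0.558  0.015] g 33.6mm q7 0.34
```

View pics/g8.png

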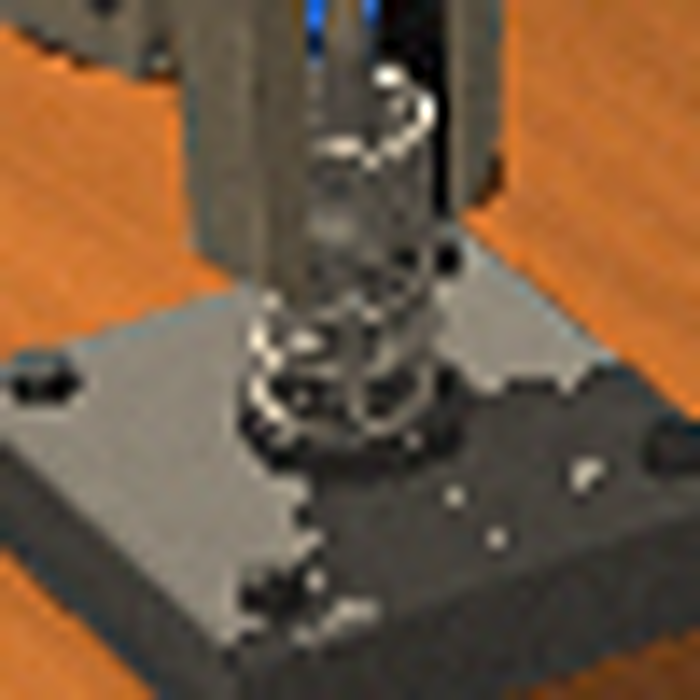

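jog_arm(commands=[[0,0,-1,0,0,0],[0,0,-2,0,0,0],[0,0,-3,0,0,0],[0,0,-4,0,0,0],[0,0,-4,0,0,0],[0,0,-4,0,0,0],[0,0,-4,0,0,0],[0,0,-4,0,0,0],[0,0,-4,0,0,0],[0,0,-4,0,0,0]])

```text
time_s: 17.55
position: [0.53, -0.0427, 0.0739]
ee_rot: [-3.125, -0.315, 0.0]
contact_force: [-0.5, -0.2, -0.3]
grip_width: 0.364
```

```bash
python3 -c "
from h import *
for i in range(4):
  s=snapshot('scene');st()"
```

```text
t17.60 pos [530.1 -42.8  73.9] yaw 0.201 tilt [-0.      0.0005] F [-0.15  0.15  0.26] T [ 0.006  0.283 -0.026] g 33.6mm q7 0.34
t17.65 pos [530.2 -42.8  73.9] yaw 0.201 tilt [0.0001 0.0005] F [-0.85  0.93  0.69] T [-0.047  0.275 -0.026] g 34.0mm q7 0.34
t17.70 pos [530.2 -42.8  73.9] yaw 0.201 tilt [0.0002 0.0005] F [0.05 0.83 1.03] T [0.034 0.304 0.056] g 33.8mm q7 0.34
t17.75 pos [530.2 -42.8  73.9] yaw 0.201 tilt [0.0003 0.0005] F [-0.95  0.98  0.07] T [-0.015  0.213  0.024] g 33.7mm q7 0.34
```

jog_arm(commands=[[0,0,0,0,0,0],[0,0,0,0,0,0],[0,0,0,0,0,0],[0,0,0,0,0,0],[0,0,-10,0,0,0],[0,0,-30,0,0,0],[0,0,-55,0,0,0],[0,0,-85,0,0,0],[0,0,-110,0,0,0],[0,0,-110,0,0,0]], jaw=-0.4)

```text
time_s: 19.0
position: [0.5312, -0.0429, 0.1861]
ee_rot: [-3.126, -0.314, -0.007]
contact_force: [0.7, -1.9, 0.2]
grip_width: 0.703
```

```bash
python3 -c "
from h import *
s=snapshot('scene');st();plan(.4563,-.2393,.13,.785)
cv2.imwrite('pics/g9.png',crop(s,316,240,25,14))"
```

```text
t19.05 pos [530.5 -42.8 184.9] yaw 0.201 tilt [0.0023 0.0007] F [-0.6  -1.04 -0.76] T [-0.088  0.065 -0.023] g 64.8mm q7 0.30
move [-112.0, 177.8, 54.6] [0.001, -0.002, -0.584]
```

View pics/g9.png

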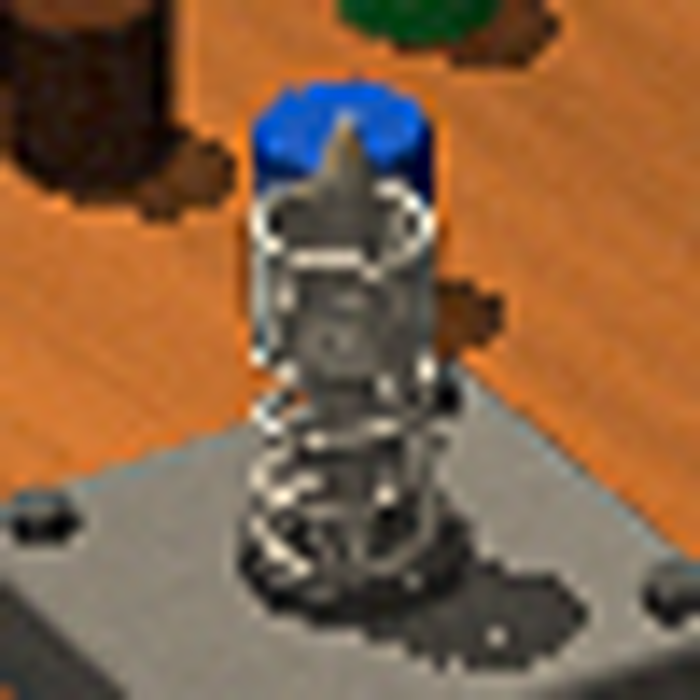

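jog_arm(commands=[[-10,15,0,0,0,-0.06],[-25,40,0,0,0,-0.12],[-45,70,0,0,0,-0.2],[-65,100,5,0,0,-0.3],[-85,130,15,0,0,-0.4],[-102,160,30,0,0,-0.5],[-110,174,45,0,0,-0.584],[-112,178,55,0,0,-0.584],[-112,178,55,0,0,-0.584],[-112,178,55,0,0,-0.584]])

```text
time_s: 20.3
position: [0.4569, -0.2386, 0.1297]
ee_rot: [2.903, 1.202, 0.004]
contact_force: [-0.4, 0.0, -0.7]
grip_width: 0.7
```

```bash
python3 -c "
from h import *
s=snapshot('scene');t=snapshot('top');st();plan(.4563,-.2393,.005,.785)
print((proj(t,[.5298,-.0435,.106])-[311,211]+.5)*8,(proj(t,[.5298,-.0435,.040])-[311,211]+.5)*8, (proj(s,[.5298,-.0435,.106])-[291,215]+.5)*8+[400,0],(proj(s,[.5298,-.0435,.110])-[291,215]+.5)*8+[400,0])
cv2.imwrite('pics/h1.png',np.hstack([crop(t,336,236,25,8),crop(s,316,240,25,8)]))
cv2.imwrite('pics/h2.png',crop(s,300,215,40,8))"
```

```text
t20.40 pos [ 457.  -238.7  130. ] yaw 0.786 tilt [0.0031 0.0006] F [0.07 0.16 0.44] T [-0.023  0.004 -0.023] g 65.1mm q7 1.16
move [-1.3, -0.3, 125.0] [0.002, -0.003, 0.001]
[206.18233483 199.62014454] [199.80620296 217.12856732] [606.05418101 117.95457533] [605.8544167  106.81058706]
```

View pics/h1.png

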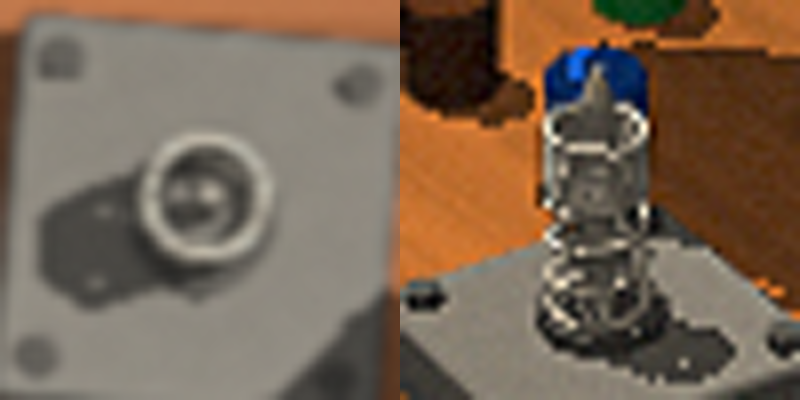

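View pics/h2.png

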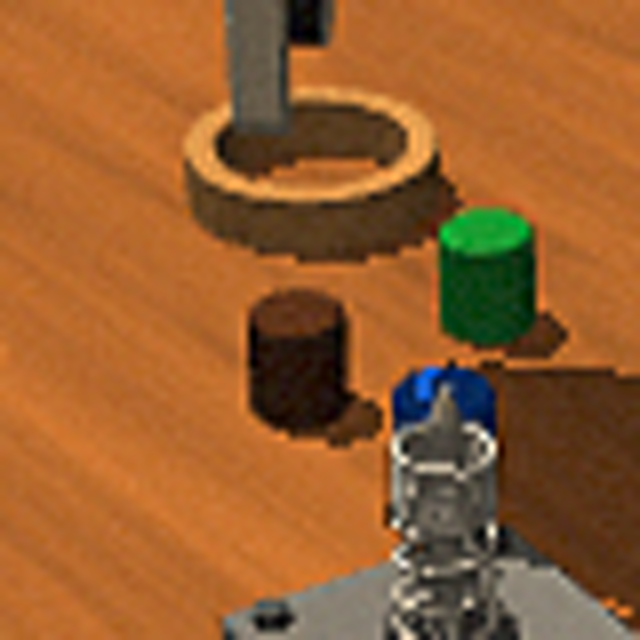

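jog_arm(commands=[[-1.3,-0.3,25,0.002,-0.003,0],[-1.3,-0.3,45,0.002,-0.003,0],[-1.3,-0.3,65,0.002,-0.003,0],[-1.3,-0.3,85,0.002,-0.003,0],[-1.3,-0.3,100,0.002,-0.003,0],[-1.3,-0.3,112,0.002,-0.003,0],[-1.3,-0.3,119,0.002,-0.003,0],[-1.3,-0.3,123,0.002,-0.003,0],[-1.3,-0.3,124,0.002,-0.003,0],[-1.3,-0.3,124,0.002,-0.003,0]])

```text
time_s: 21.65
position: [0.4563, -0.2394, 0.0063]
ee_rot: [2.902, 1.202, -0.0]
contact_force: [1.0, 0.8, -0.2]
grip_width: 0.7
```

jog_arm(commands=[[0,0,0,0,0,0],[0,0,0,0,0,0],[0,0,0,0,0,0],[0,0,0,0,0,0],[0,0,0,0,0,0],[0,0,-10,0,0,0],[0,0,-40,0,0,0],[0,0,-80,0,0,0],[0,0,-120,0,0,0],[0,0,-150,0,0,0]], jaw=1, newtons=12)

```text
time_s: 22.9
position: [0.4564, -0.2394, 0.1586]
ee_rot: [2.901, 1.202, 0.001]
contact_force: [1.1, -0.8, -0.8]
grip_width: 0.38
```

```bash
python3 -c "
from h import *
s=snapshot('scene');t=snapshot('top');st();plan(.5302,-.0432,.155,.4)
cv2.imwrite('pics/i1.png',np.hstack([crop(s,300,170,50,4),crop(t,400,250,50,4)]))"
```

```text
t23.00 pos [ 457.6 -240.   159.7] yaw 0.785 tilt [ 0.0049 -0.0023] F [-0.52  0.48 -1.  ] T [-0.077 -0.029  0.   ] g 35.3mm q7 1.16
move [190.5, -87.9, 4.6] [0.005, -0.003, 0.385]
```

View pics/i1.png

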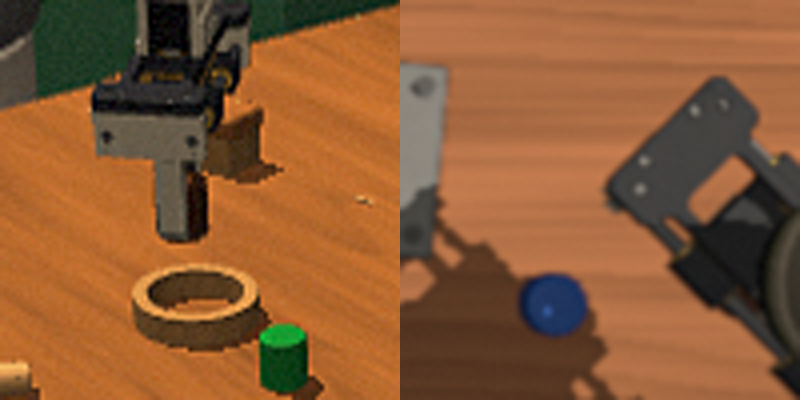

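```bash
python3 -c "
from h import *
st();plan(.5302,-.0432,.155,.1)"
```

```text
t23.00 pos [ 457.6 -240.   159.7] yaw 0.785 tilt [ 0.0049 -0.0023] F [-0.52  0.48 -1.  ] T [-0.077 -0.029  0.   ] g 35.3mm q7 1.16
move [190.5, -87.9, 4.6] [0.004, -0.004, 0.685]
```

jog_arm(commands=[[20,-9,4,0.003,-0.002,0.08],[45,-20,4,0.003,-0.002,0.16],[75,-34,4,0.003,-0.002,0.26],[105,-48,4,0.003,-0.002,0.36],[135,-62,4,0.003,-0.002,0.46],[160,-74,4,0.003,-0.002,0.56],[180,-83,4,0.004,-0.002,0.65],[190,-88,4,0.004,-0.002,0.685],[190.5,-88,4,0.004,-0.002,0.685],[190.5,-88,4,0.004,-0.002,0.685]])

```text
time_s: 24.25
position: [0.5296, -0.0436, 0.1553]
ee_rot: [-3.138, -0.158, -0.001]
contact_force: [0.6, -0.2, -0.1]
grip_width: 0.377
```

```bash
python3 -c "
from h import *
s=snapshot('scene');st();plan(.5302,-.0432,.113,.1)
c=lambda z:(proj(s,[.5302,-.0432,z])-[286,190]+.5)*10
print(c(.149),c(.122))
cv2.imwrite('pics/i2.png',crop(s,316,220,30,10))"
```

```text
t24.30 pos [529.7 -43.8 155.4] yaw 0.100 tilt [0.0009 0.0002] F [ 0.08  0.31 -0.73] T [-0.062  0.047 -0.008] g 34.8mm q7 0.27
move [0.5, -0.6, 42.4] [-0.0, -0.001, 0.0]
[304.22805176 246.31264983] [305.96019365 342.43114783]
```

View pics/i2.png

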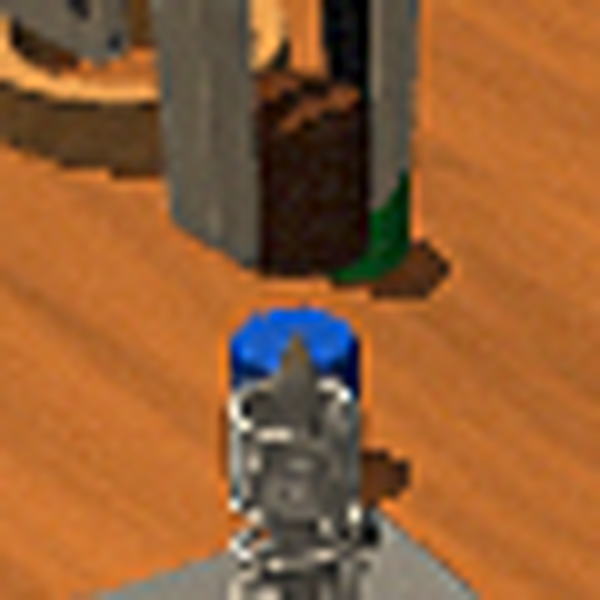

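jog_arm(commands=[[0.5,-0.6,5,0,0,0],[0.5,-0.6,10,0,0,0],[0.5,-0.6,16,0,0,0],[0.5,-0.6,22,0,0,0],[0.5,-0.6,28,0,0,0],[0.5,-0.6,34,0,0,0],[0.5,-0.6,38,0,0,0],[0.5,-0.6,41,0,0,0],[0.5,-0.6,43,0,0,0],[0.5,-0.6,43,0,0,0]])

```text
time_s: 25.55
position: [0.5301, -0.0432, 0.1124]
ee_rot: [-3.138, -0.157, -0.001]
contact_force: [0.6, 0.4, -1.0]
grip_width: 0.379
```

```bash
python3 -c "
from h import *
st();s=snapshot('scene');st();snapshot('scene');st()
cv2.imwrite('pics/i3.png',crop(s,316,230,30,10))"
```

```text
t25.55 pos [530.1 -43.2 112.4] yaw 0.100 tilt [0.0009 0.0001] F [ 0.56  0.42 -0.98] T [-0.081  0.086  0.015] g 35.3mm q7 0.29
t25.60 pos [530.2 -43.2 112.5] yaw 0.100 tilt [0.0011 0.0002] F [ 0.09 -0.27 -0.39] T [-0.066  0.116  0.029] g 35.3mm q7 0.29
t25.65 pos [530.2 -43.2 112.5] yaw 0.100 tilt [0.0011 0.0001] F [ 0.21  1.05 -1.12] T [-0.095  0.027  0.028] g 34.9mm q7 0.29
```

View pics/i3.png

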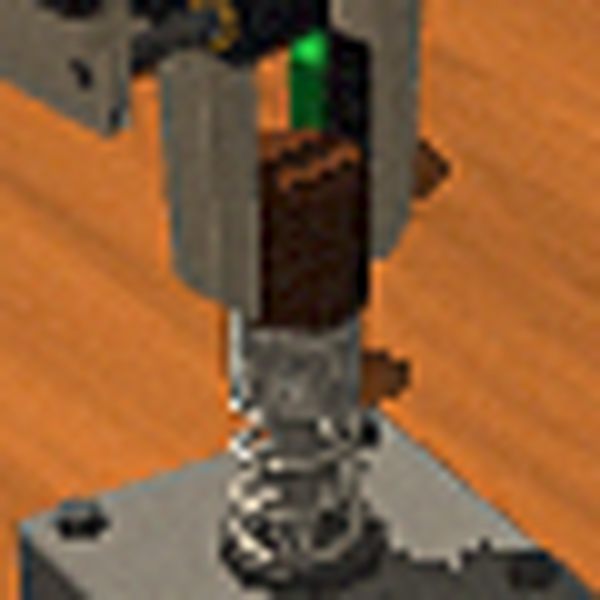

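jog_arm(commands=[[0,0,0.7,0,0,0],[0,0,1.5,0,0,0],[0,0,1.5,0,0,0],[0,0,1.5,0,0,0],[0,0,1.5,0,0,0],[0,0,1.5,0,0,0],[0,0,1.5,0,0,0],[0,0,1.5,0,0,0],[0,0,1.5,0,0,0],[0,0,1.5,0,0,0]], jaw=0.1)

```text
time_s: 26.9
position: [0.5302, -0.0432, 0.111]
ee_rot: [-3.138, -0.157, -0.002]
contact_force: [0.3, 0.4, 0.3]
grip_width: 0.447
```

jog_arm(commands=[[0,0,-5,0,0,0],[0,0,-20,0,0,0],[0,0,-40,0,0,0],[0,0,-65,0,0,0],[0,0,-90,0,0,0],[-40,0,-110,0,0,0],[-80,0,-120,0,0,0],[-100,0,-120,0,0,0],[-100,0,-120,0,0,0],[-100,0,-120,0,0,0]], jaw=-0.4)

```text
time_s: 28.15
position: [0.4319, -0.0531, 0.2315]
ee_rot: [-3.138, -0.157, -0.004]
contact_force: [-0.1, -0.3, -0.4]
grip_width: 0.7
```

```bash
python3 -c "
from h import *
s=snapshot('scene');t=snapshot('top');st()
cv2.imwrite('pics/j1.png',np.hstack([crop(s,316,230,40,5),crop(t,336,236,40,5)]));cv2.imwrite('pics/j2.png',t['frame'])"
```

```text
t28.25 pos [431.7 -53.  231. ] yaw 0.100 tilt [ 0.0016 -0.    ] F [ 0.49 -0.07 -0.38] T [ 0.038  0.095 -0.012] g 65.0mm q7 0.22
```

View pics/j1.png

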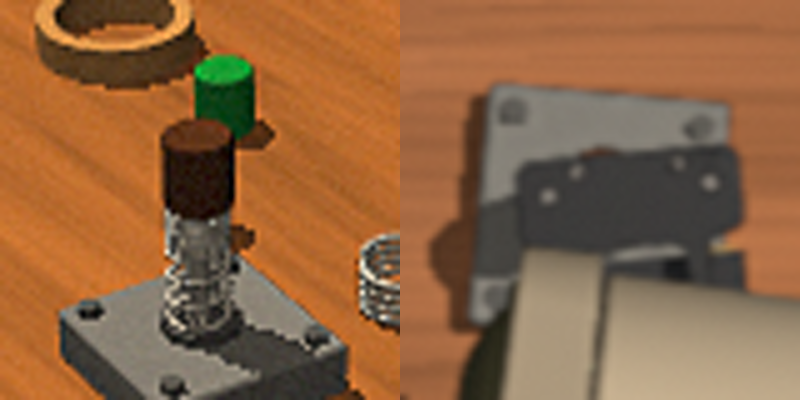

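View pics/j2.png

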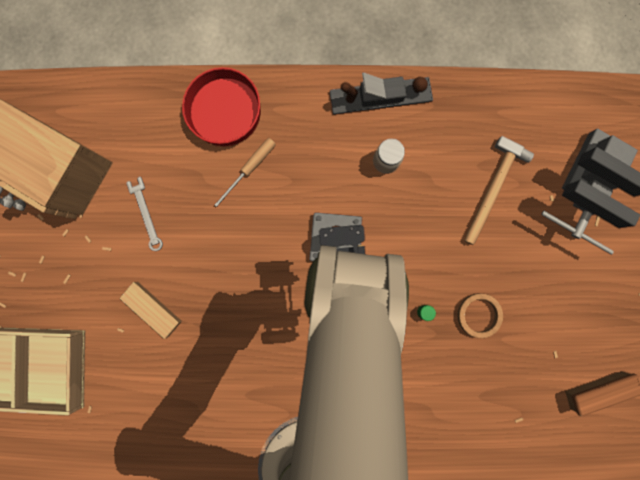

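jog_arm(commands=[[0,-30,0,0,0,0],[0,-65,0,0,0,0],[0,-100,0,0,0,0],[0,-140,0,0,0,0],[0,-180,0,0,0,0],[0,-220,0,0,0,0],[0,-240,0,0,0,0],[0,-250,0,0,0,0],[0,-250,0,0,0,0],[0,-250,0,0,0,0]])

```text
time_s: 29.5
position: [0.4069, 0.1948, 0.2309]
ee_rot: [3.137, 0.156, 0.002]
contact_force: [0.3, 0.3, -0.3]
grip_width: 0.701
```

```bash
python3 -c "
from h import *
s=snapshot('scene');t=snapshot('top');st()
for z in (.145,.122): print((proj(t,[.5300,-.0435,z])-[311,211]+.5)*8,(proj(s,[.5300,-.0435,z])-[291,200]+.5)*8+[400,0])
cv2.imwrite('pics/k1.png',np.hstack([crop(t,336,236,25,8),crop(s,316,225,25,8)]))"
```

```text
t29.60 pos [406.9 194.8 231. ] yaw 0.099 tilt [ 0.0017 -0.0002] F [-0.29 -0.24  0.19] T [-0.048 -0.006 -0.034] g 65.2mm q7 -0.39
[210.3684465  187.34644623] [603.54611341 127.97457346]
[207.86315129 194.24456737] [604.72466226 193.36298879]
```

View pics/k1.png

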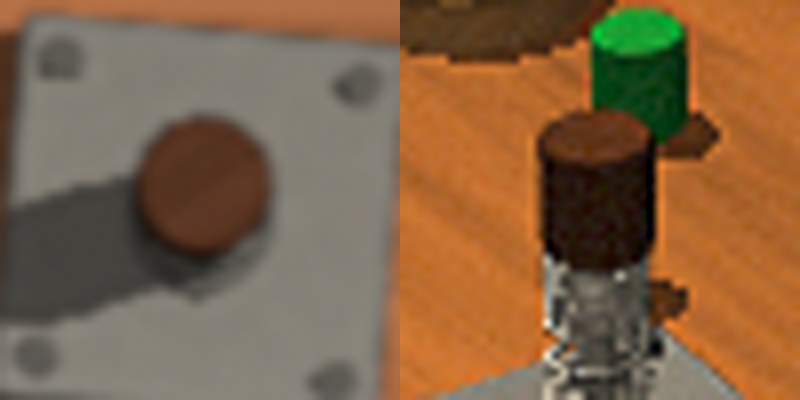

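```bash
python3 -c "
from plant import robot
robot.job_done()"
```

```text
the job is handed in; nothing more can be done
```

The spring is threaded over the rod and stands on its seat, and the dark wooden cap rests on it over the rod end. I handed the job in at about 30 s; no verdict was reported.

- **Threading:** I turned the spring about +0.34 rad before the upper collar and +0.65 rad before the lower one. It passed both notches on the first try. The highest wrist force I read while seating it was about 4 N along the rod (limit 16 N between spring and stop).
- **Home on the seat:** When I pressed 3 mm further the force rose but the foot did not move, so it was resting on something. The picture puts that at seat height.
- **Last pictures:** The spring looks upright. The cap looks upright on it, about 2 mm off the rod axis in the top view (6 mm allowed), with the gripper well clear. The other bench items that showed in the last full top view are where they were. The arm hid the short spring in that view, and I saw it only in the side view.
- **Disagreements:**
    - The side camera shows the spring and cap tops a few millimetres low. It did the same for the spring while it still stood on the bench, so I put it down to calibration.
    - At first contact with the seat the force was about 2.8 N where I expected about 1 N. After a small twist and easing off it dropped to about 1 N, close to expected.

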